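Open the gift jar in the display hatbox and hold its cap over it

TASK

Show a customer the gift jar in the pale blue display hatbox: take the loose lid with the brass knob off the hatbox, set it down flat and right way up in the middle of the black counter mat and let it go. Then unscrew the jar's tight red cap (anticlockwise seen from above) while the jar stays seated in the wooden holder that keeps it from turning; once the thread lets go, raise the cap straight up and finish still gripping it, level, about two centimetres clear above the jar's open mouth. Leave everything else on the counter where it is.

Things in the scene. Friction and masses are not known exactly. Their poses are not given: they have to be found in the camera images.
- hatbox: Pale blue round open hatbox, fixed to the counter: 160 mm across, 94 mm tall, wall 5 mm. Origin: centre of its underside, at counter height, z up. Its floor is 6 mm thick; in the middle a square wooden frame (opening 58 x 58 mm, bars 10 mm wide, top 24 mm above the counter) holds the jar's foot, its sides along the box's x and y.
- mat: Black square rubber counter mat, 200 x 200 mm, 3 mm thick, fixed. Origin: centre of its underside, at counter height. It and the hatbox may be on either side.
- lid: Cream round lid lying loose on the hatbox, hiding the jar: disc 166 mm across, 6 mm thick, over a plug 136 mm across, 5 mm deep, inside the box's mouth with 7 mm play all round. Origin: centre of the plug's underside (89 mm above the counter on the box, 3 mm on the mat), z up. In the middle of its top a brass knob 26 mm across, 21 to 45 mm above the origin. About 140 g.
- lid_knob (a point): Middle of the lid's brass knob, on its axis, 34 mm above the lid's origin and 23 mm above the disc's top face.
- jar: Pale green square jar, loose but standing snugly (1 mm play each side) in the holder in the hatbox, so it cannot turn; about 450 g. Body 56 x 56 mm, 42 tall (flat shoulder 48 mm above the counter), then a round neck 39 mm across up to the rim. Origin: centre of its underside, 6 mm above the counter, z up. Its x and y axes lie along its sides and the hatbox's.
- jar_rim (a point): Centre of the jar's rim, 64 mm above the jar's origin. A white sprung seal in the mouth (29 mm across) pushes the closed cap up with about 10 N, and stands 6.5 mm above the rim when the cap is off. Round the neck, two thread ridges, each running 80 degrees anticlockwise (from the jar's +x and -x axes), rise 1.9 mm per radian.
- cap: Red round screw cap on the jar, 32 mm tall, 60 g: the smooth top 12 mm, 57 mm across, is the part to grip; below it 55 mm across. Origin: centre of its lower edge, z up; screwed on, about 47.5 mm above the jar's origin. White stripe across the top along its x axis. Two lugs inside its lower edge, on its +x and -x axes, sit under the jar's ridges.
- cap_top (a point): Centre of the cap's top face, 32 mm above its origin, about 85 mm above the counter at the start. The stripe starts 15 to 35 degrees anticlockwise of the jar's x axis; the lugs are free from 92 to 160 degrees, so a turn of 57 to 77 degrees frees the cap, and up to 120 does no harm. Takes 0.05 to 0.3 N m; climbs about 2 mm. A cap still caught lifts the jar.
- mug: Bystander, loose: blue ceramic mug, 76 mm across and 90 tall. Origin: centre of its underside.
- ribbon: Bystander, loose: flat spool of pink ribbon, 64 mm across and 30 tall. Origin: centre of its underside.
- gift_small: Bystander, loose: small yellow gift box with white ribbon, 45 x 45 x 35 mm (bow to 45). Origin: centre of its underside.
- gift_big: Bystander, loose: purple gift box with pale ribbon, 100 x 80 x 60 mm (bow to 70). Origin: centre of its underside.
- candle: Bystander, loose: amber glass candle jar, 66 mm across and 85 tall. Origin: centre of its underside.
- ornament: Bystander, loose: small brown bear figurine, 52 mm across and 92 tall. Origin: centre of its underside.
- cards: Bystander, loose: flat pile of greeting cards, 150 x 105 x 24 mm. Origin: centre of its underside.
Mind the look-alikes: they are no part of the job. Of the things that look like the lid, the smallest one is meant.

How it is judged:
By the outcome, as a careful person would: the job done as asked, in the order asked, and still so for the second after the job is handed in, while the arm keeps its last pose, push and grip.
It also fails if it takes over 64 s, if anything falls off the work surface, if the arm or the gripper's body presses on something with over 40 N, if the wrist force passes 120 N, or if a joint passes its speed limit or range.

ROBOT

A 6-joint arm with a two-finger parallel gripper is mounted at the origin on the work surface. World frame = base frame: x ahead of the robot, y to its left, z up, the work surface at z = 0. Lengths are in m, angles in rad, forces in N, time in s.
With the tool pointing down it reaches from about 0.3 to 0.825 m from the base axis. Payload 5.4 kg.
Tool frame: the origin (TCP) lies at the centre of the arm's flange, where the gripper is bolted on; the fingertips stand 190 mm ahead of it and the grasp point (between the pads) lies 171 mm ahead of it; z points along the fingers, y is the line along which they close (so a half turn about z gives the same grasp; the last joint's range is limited). The gripper opens to 92 mm and grips with 3 to 60 N. Pads are 20 mm wide; open, the fingers measure 128 mm over their backs; the gripper's body (75 mm by 189 mm) begins 69 mm behind the grasp point.
Start: joints at [-1.478, 0.158, 1.597, -0, 1.386, -0.21], TCP at [0.171, -0.549, 0.405] pointing down, gripper open.
Joint ranges: [-2.91, 2.91], [-0.94, 2.29], [0.18, 2.7], [-1.29, 4.43], [0.17, 2.64], [-3, 3]. Speed limits (rad/s): [2.57, 2.57, 3.14, 3.14, 3.14, 3.14].

INTERFACE

Orientations are given as a unit quaternion [x, y, z, w].
In Python, from station import ctrl, grab_frame, camera_params, job gives the robot as it stands. The module is installed in compiled form; this text tells all that it offers.
- The arm moves only by the tool move_arm, never from a script. Its argument "targets" is a list that holds one entry, the list of rows, each a list of 5 numbers: the opening, from -1 (shut) to 1 (fully open), so that 0 is half open, then the shift along the world's x, y, z in m, then the turn about the world's z in degrees. In form: [[[fingers, tx, ty, tz, twist], ...]]. A call has 1 to 8 rows; each row is the pose to reach, as a shift and turn from the pose commanded when the call began; what a row does not reach only later rows make up. A row lasts 1/8 s, in which the tool goes at most 62.5 mm and 10.7 degrees, less where a joint would pass 70% of its speed; a pose out of reach is approached as far as the arm can. A call with a gripper value outside its range is refused whole. The fingers move at their own pace and stop on an object; "squeeze" is the grip in N (left out, the last holds). Time passes only in rows, so rows that repeat a pose let the fingers close. It gives the time, the measured TCP pose, the force, the opening and the grip force at its end, in the units of the state.
- ctrl.read_state(): the state, without advancing time (a new reading comes with each control period).
- grab_frame(name): name is "scene" or "top" or "wrist"; returns (picture, depth): 420x560x3 uint8, red, green, blue; 420x560 float32, m along the optical axis (not along the pixel's ray), 0 where there is no reading.
- camera_params(name): a dict with "camera_matrix" (3x3 intrinsics, pixels), "rvec" (rotation vector, rad) and "tvec" (3), from world to camera coordinates, as OpenCV has them; the wrist camera has in their place "hand_eye" (4x4, takes a point from camera to tool coordinates, whose origin is the TCP and whose axes are the flange's). Camera axes: x right, y down, z forward; pixel columns grow to the right and rows downward; lengths in m; the calibration is good to about 2 mm. A picture is of the moment at which its call begins: read the wrist's pose just before it. camera_params takes no time and is no camera call.
- job.hand_in(): hands the job in; it is judged then, once.
The state is a dict: "time": time; "q": joint angles; "dq": joint speeds; "joint_efforts": joint torques, N m; "position": TCP position; "orientation": TCP orientation; "wrist_force": force on the tool from outside, world axes, zero at the start; "torque": the same for the moment, N m; "grip_width": finger opening in m; "grasp_force": force on a finger pad.
Only numpy, scipy, OpenCV 4.12 (cv2) and the standard library are available. Lean on these libraries where they do the work, as an engineer would, in place of code of your own. Each camera call takes 0.05 s, during which the arm holds its last target. There are 200 camera calls.

## Working session

There is one attempt and no reset: what is moved stays moved. The work goes in short steps, Python scripts to look and compute and a tool call to move; the robot and the scene stay as the last step left them, time stands still between calls to the robot, and variables do not carry over. Pictures are saved under pics/ and viewed, at most 10 in all, crops included, and the job is handed in when it is done.

Besides the shell and the picture viewer there is one more tool, called by a JSON object that holds its "api" and its "payload", one argument or row to a line. move_arm: Moves the arm, as the interface text tells. Its arguments: {"type":"object","properties":{"targets":{"type":"array","items":{"type":"array","items":{"type":"array","items":{"type":"number"}}}},"squeeze":{"type":"number"}},"required":["targets"]}

```bash
mkdir -p pics; cat > h.py <<'E'
import numpy as np, cv2
from station import ctrl, grab_frame, camera_params, job
from scipy.spatial.transform import Rotation as R
def grab(n):
    s=ctrl.read_state(); im,d=grab_frame(n); p=camera_params(n); K=np.array(p["camera_matrix"])
    if n=="wrist":
        T=np.eye(4);T[:3,:3]=R.from_quat(s["orientation"]).as_matrix();T[:3,3]=s["position"];T=T@np.array(p["hand_eye"])
    else:
        E=np.eye(4);E[:3,:3]=cv2.Rodrigues(np.array(p["rvec"],float))[0];E[:3,3]=np.ravel(p["tvec"]);T=np.linalg.inv(E)
    np.savez(f"/tmp/{n}.npz",im=im,d=d,K=K,T=T); return im,d,K,T
def load(n):
    z=np.load(f"/tmp/{n}.npz"); return z["im"],z["d"],z["K"],z["T"]
def cloud(d,K,T):
    v,u=np.mgrid[:d.shape[0],:d.shape[1]]
    c=np.stack([(u-K[0,2])/K[0,0]*d,(v-K[1,2])/K[1,1]*d,d],-1)
    P=c@T[:3,:3].T+T[:3,3]; P[d==0]=np.nan; return P
def ray(u,v,K,T,z):
    r=T[:3,:3]@np.array([(u-K[0,2])/K[0,0],(v-K[1,2])/K[1,1],1]); return T[:3,3]+r*(z-T[2,3])/r[2]
def save(im,n): cv2.imwrite(f"pics/{n}.png",cv2.cvtColor(im,cv2.COLOR_RGB2BGR))
def circ(p):  # least squares circle
    A=np.c_[2*p[:,:2],np.ones(len(p))]; s=np.linalg.lstsq(A,(p[:,:2]**2).sum(1),rcond=None)[0]
    return s[0],s[1],np.sqrt(s[2]+s[0]**2+s[1]**2)
E
python3 - <<'E'
from h import *
for n in("top","scene"): save(grab(n)[0],n)
s=ctrl.read_state(); print(s)
E
```

```text
{'time': 0.1, 'q': array([-1.47811588e+00,  1.58992393e-01,  1.59808984e+00,  1.53200643e-06,
        1.38621557e+00, -2.10128775e-01]), 'dq': array([ 7.73259064e-04, -3.36347071e-04, -1.95835989e-03,  6.15762754e-05,
       -6.58530669e-04,  8.51767638e-04]), 'joint_efforts': array([ 5.02707576e-05, -3.86504281e+01, -3.22960031e+01,  7.04230391e-02,
        3.39261373e-02, -4.00942520e-05]), 'position': array([ 0.17140732, -0.54859727,  0.40382178]), 'orientation': array([ 9.88559863e-01,  1.50826626e-01,  5.07895223e-05, -8.51060558e-04]), 'wrist_force': array([-0.33351561, -0.43040968,  0.46015623]), 'torque': array([-0.05375696,  0.01728746, -0.00503367]), 'grasp_force': 0.0, 'grip_width': 0.09181523653860574}
```

View pics/top.png

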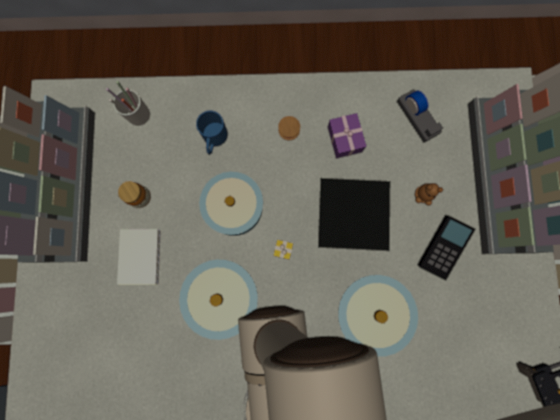

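View pics/scene.png

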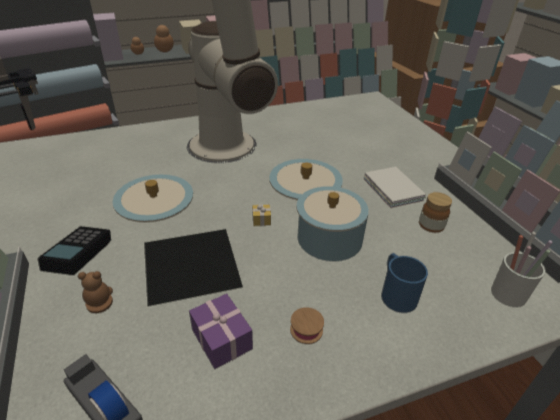

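Three things look like the lid: the lid on the tall hatbox at top (231,202) / scene (333,215), and two larger flat discs at top (217,300) and (380,316). I choose the smallest one, on the hatbox at (231,202). The black mat is at top (355,214). Next I measure both and check the choice in a crop.

```bash
python3 - <<'E'
from h import *
im,d,K,T=load("top"); P=cloud(d,K,T)
for u,v in[(230,201),(217,300),(381,317),(284,250)]: print(u,v,P[v,u])
# disc top: z about .1
for zc,(u,v) in((.1,(231,202)),):
    w=np.zeros(d.shape,bool);w[v-45:v+45,u-45:u+45]=1
    m=w&(abs(P[...,2]-zc)<.004)&(im[...,0].astype(int)>im[...,2]+8)
    cs,_=cv2.findContours(m.astype(np.uint8),cv2.RETR_EXTERNAL,cv2.CHAIN_APPROX_NONE)
    c=max(cs,key=len)[:,0]; p=P[c[:,1],c[:,0]]; print("disc",circ(p),np.nanmedian(P[m][:,2]))
    k=w&(P[...,2]>.115); print("knob",k.sum(),P[k].min(0),P[k].max(0),P[k].mean(0))
m=(im.max(2)<40)&(abs(P[...,2]-.003)<.01); w=np.zeros_like(m);w[170:260,305:405]=1;m&=w
cs,_=cv2.findContours(m.astype(np.uint8),cv2.RETR_EXTERNAL,cv2.CHAIN_APPROX_NONE);c=max(cs,key=cv2.contourArea)[:,0]
q=np.array([ray(a,b,K,T,.003) for a,b in c]); print("mat",cv2.minAreaRect((q[:,:2]*1000).astype(np.float32)))
save(cv2.resize(im[160:245,180:405],None,fx=3.5,fy=3.5,interpolation=2),"crop1")
# tall things near
for n,(u,v) in dict(mug=(211,128),purple=(348,134),bear=(428,194),gift=(284,250)).items(): print(n,np.nanmax(P[v-12:v+12,u-12:u+12,2]),P[v,u,:2])
E
```

```text
230 201 [0.53973277 0.12934617 0.13501853]
217 300 [0.29163498 0.17390705 0.05724729]
381 317 [ 0.24232508 -0.24946101  0.06006718]
284 250 [ 0.41894638 -0.00356472  0.04281303]
disc (np.float64(0.5427040038604518), np.float64(0.13278205713123978), np.float64(0.06410098281549806)) 0.09990479875184449
knob 88 [0.52962478 0.11968576 0.11674773] [0.55292995 0.14267212 0.13809617] [0.54063127 0.13109122 0.13224124]
mat ((519.5802001953125, -202.91845703125), (193.12881469726562, 193.35513305664062), 86.21317291259766)
mug 0.09318092061814065 [0.78108304 0.20361706]
purple 0.0708688689171475 [ 0.73110264 -0.1850809 ]
bear 0.0940212207458696 [ 0.55902409 -0.38900492]
gift 0.04727050631816798 [ 0.41894638 -0.00356472]
```

View pics/crop1.png

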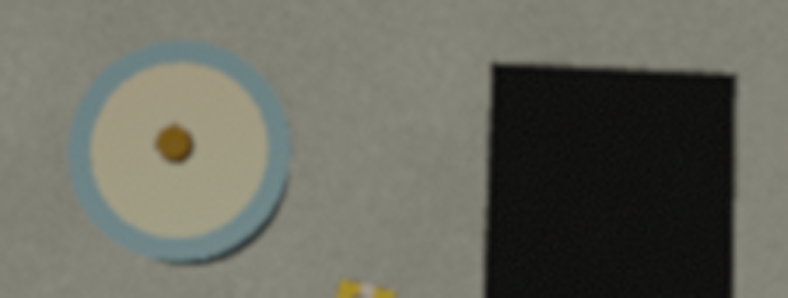

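Confirmed: this is the lid on the hatbox. Its knob is at (0.541, 0.131) with the top at z 0.134 as expected, and the mat centre is (0.520, -0.203). Moving above the lid.

{"api": "move_arm", "payload": {
  "targets": [
    [[1, 0.24, 0.44, 0, 0], [1, 0.24, 0.44, 0, 0], [1, 0.24, 0.44, 0, 0], [1, 0.24, 0.44, 0, 0], [1, 0.24, 0.44, 0, 0], [1, 0.24, 0.44, 0, 0], [1, 0.24, 0.44, 0, 0], [1, 0.24, 0.44, 0, 0]]
  ]
}}

```text
time: 1.1
position: [0.4113, -0.1078, 0.4046]
orientation: [0.989, 0.151, 0.0, 0.0]
wrist_force: [0.6, -0.5, -0.2]
grip_width: 0.0921
grasp_force: 0.0
```

{"api": "move_arm", "payload": {
  "targets": [
    [[1, 0.13, 0.24, 0, 0], [1, 0.13, 0.24, 0, 0], [1, 0.13, 0.24, 0, 0], [1, 0.13, 0.24, 0, 0], [1, 0.13, 0.24, 0, 0], [1, 0.13, 0.24, 0, 0], [1, 0.13, 0.24, 0, 0], [1, 0.13, 0.24, 0, 0]]
  ]
}}

```text
time: 2.1
position: [0.5406, 0.1291, 0.4047]
orientation: [0.989, 0.15, -0.0, 0.0]
wrist_force: [-0.7, 0.3, 0.8]
grip_width: 0.0918
grasp_force: 0.0
```

```bash
python3 - <<'E'
from h import *
im,d,K,T=grab("wrist"); save(im,"w1"); P=cloud(d,K,T); s=ctrl.read_state(); print(s["position"],s["q"],s["time"],T[:3,3])
m=P[...,2]>.127; m&=(abs(P[...,0]-.541)<.03)&(abs(P[...,1]-.131)<.03); p=P[m]; print(m.sum(), p.min(0),p.max(0),p.mean(0)) if m.any() else 0
E
```

```text
[0.54061462 0.12909199 0.40481178] [ 1.70003460e-02  1.08891021e-01  1.65136484e+00 -1.30062842e-04
  1.38129542e+00  1.28659972e+00] 2.15 [0.60963181 0.15101612 0.38286443]
18643 [0.53048875 0.10104161 0.12729466] [0.57099952 0.16099604 0.34253141] [0.56212917 0.13418821 0.32250747]
```

View pics/w1.png

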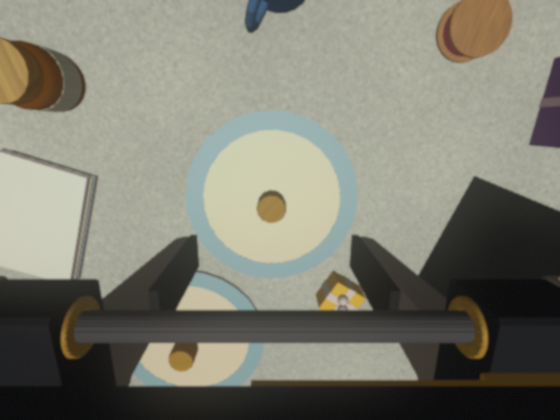

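The wrist picture shows the lid centred at (272,193), its knob at (271,208), and the fingers straddling it below. Measuring the knob and ring.

```bash
python3 - <<'E'
from h import *
im,d,K,T=load("wrist"); P=cloud(d,K,T)
m=(P[...,2]>.127)&(P[...,2]<.14); p=P[m]; n,l,st,c=cv2.connectedComponentsWithStats(m.astype(np.uint8))
for i in range(1,n):
  if st[i,4]>100: q=P[l==i]; print(st[i],q.min(0),q.max(0),q.mean(0))
for u in (192,198,230,340,350): print(u,P[193,u])
m=(P[...,2]>.09)&(P[...,2]<.11);m[:, :]&=True; m[280:]=0
cs,_=cv2.findContours(m.astype(np.uint8),cv2.RETR_EXTERNAL,cv2.CHAIN_APPROX_NONE);c=max(cs,key=len)[:,0];c=c[c[:,1]<225];print(circ(P[c[:,1],c[:,0]]),cv2.boundingRect(c))
E
```

```text
[256 194  30  29 669] [0.53048875 0.12087502 0.12729466] [0.55552252 0.1461875  0.13383597] [0.54356556 0.13386054 0.13163332]
192 [0.52623625 0.20800529 0.09789648]
198 [0.52804631 0.20243846 0.09824475]
230 [0.53722397 0.17310579 0.0985186 ]
340 [0.56838511 0.07236193 0.09789833]
350 [0.57124351 0.06323627 0.09799717]
(np.float64(0.5426288082436679), np.float64(0.13378859629119533), np.float64(0.08218143616694124)) (185, 110, 172, 115)
```

{"api": "move_arm", "payload": {
  "targets": [
    [[0.2, 0.0025, 0.0045, -0.04, 0], [0.2, 0.0025, 0.0045, -0.08, 0], [0.2, 0.0025, 0.0045, -0.1, 0], [0.2, 0.0025, 0.0045, -0.109, 0], [0.2, 0.0025, 0.0045, -0.109, 0], [-1, 0.0025, 0.0045, -0.109, 0], [-1, 0.0025, 0.0045, -0.109, 0], [-1, 0.0025, 0.0045, -0.109, 0]]
  ],
  "squeeze": 25
}}

```text
time: 3.15
position: [0.5436, 0.1345, 0.2964]
orientation: [0.989, 0.151, 0.001, 0.0]
wrist_force: [0.1, -2.3, 2.0]
grip_width: 0.0273
grasp_force: 1.0
```

{"api": "move_arm", "payload": {
  "targets": [
    [[-1, 0, 0, 0, 0], [-1, 0, 0, 0, 0], [-1, 0, 0, 0.01, 0], [-1, 0, 0, 0.02, 0], [-1, 0, 0, 0.035, 0], [-1, 0, 0, 0.06, 0], [-1, 0, 0, 0.08, 0], [-1, 0, 0, 0.08, 0]]
  ]
}}

```text
time: 4.15
position: [0.5439, 0.1347, 0.3783]
orientation: [0.989, 0.151, 0.002, 0.0]
wrist_force: [0.2, -0.1, -1.4]
grip_width: 0.025
grasp_force: 25.0
```

{"api": "move_arm", "payload": {
  "targets": [
    [[-1, -0.002, -0.025, 0, 0], [-1, -0.005, -0.07, 0, 0], [-1, -0.009, -0.125, 0, 0], [-1, -0.013, -0.18, 0, 0], [-1, -0.017, -0.235, 0, 0], [-1, -0.021, -0.29, 0, 0], [-1, -0.0235, -0.325, 0, 0], [-1, -0.0235, -0.3365, 0, 0]]
  ]
}}

```text
time: 5.15
position: [0.5193, -0.2036, 0.3748]
orientation: [0.989, 0.15, -0.001, -0.001]
wrist_force: [0.5, -0.4, -2.0]
grip_width: 0.0255
grasp_force: 25.0
```

{"api": "move_arm", "payload": {
  "targets": [
    [[-1, 0, 0, -0.03, 0], [-1, 0, 0, -0.07, 0], [-1, 0, 0, -0.11, 0], [-1, 0, 0, -0.14, 0], [-1, 0, 0, -0.155, 0], [-1, 0, 0, -0.16, 0], [-1, 0, 0, -0.162, 0], [-1, 0, 0, -0.162, 0]]
  ]
}}

```text
time: 6.15
position: [0.5203, -0.2021, 0.2148]
orientation: [0.989, 0.151, 0.001, 0.001]
wrist_force: [0.6, 0.2, -1.3]
grip_width: 0.0256
grasp_force: 25.0
```

```bash
python3 - <<'E'
from h import *
im,d,K,T=grab("scene"); s=ctrl.read_state(); print(s["position"],s["wrist_force"],s["q"])
save(cv2.resize(im[150:320,100:400],None,fx=2.5,fy=2.5,interpolation=2),"s2")
E
```

```text
[ 0.52029061 -0.20215349  0.2147442 ] [ 0.14625358 -0.07306359 -1.07685732] [-5.87087171e-01  3.41950473e-01  1.78520578e+00  3.95829831e-05
  1.01254420e+00  6.80919455e-01]
```

View pics/s2.png

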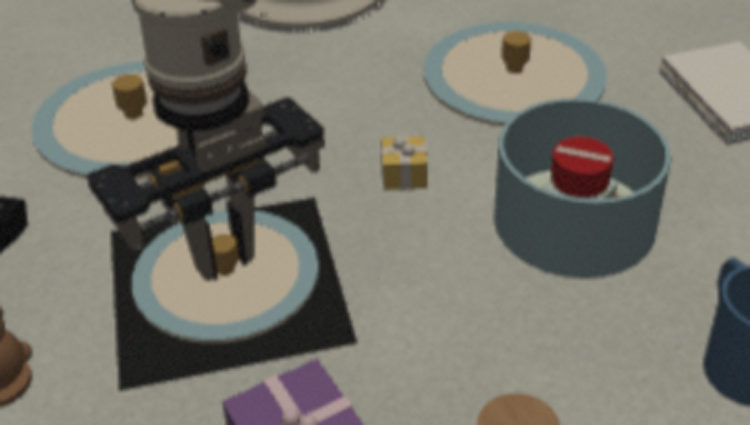

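The lid hovers level over the middle of the mat, at crop (225,275). The red cap is visible in the hatbox at crop (582,165). Lowering the last millimetres.

{"api": "move_arm", "payload": {
  "targets": [
    [[-1, 0, 0, -0.002, 0], [-1, 0, 0, -0.003, 0], [-1, 0, 0, -0.004, 0], [-1, 0, 0, -0.004, 0]]
  ]
}}

```text
time: 6.7
position: [0.52, -0.2019, 0.2104]
orientation: [0.989, 0.151, -0.0, -0.0]
wrist_force: [-3.1, 1.5, 4.3]
grip_width: 0.0254
grasp_force: 25.0
```

Contact force is 4 N, so I release and rise.

{"api": "move_arm", "payload": {
  "targets": [
    [[-0.3, 0, 0, 0, 0], [-0.3, 0, 0, 0, 0], [-0.2, 0, 0, 0, 0], [0, 0, 0, 0.02, 0], [0.2, 0, 0, 0.05, 0], [1, 0, 0, 0.1, 0], [1, 0, 0, 0.15, 0], [1, 0, 0, 0.19, 0]]
  ]
}}

```text
time: 7.7
position: [0.5199, -0.2019, 0.402]
orientation: [0.989, 0.151, 0.001, 0.001]
wrist_force: [0.7, -0.7, 0.3]
grip_width: 0.0831
grasp_force: 0.0
```

{"api": "move_arm", "payload": {
  "targets": [
    [[1, -0.006, 0.05, 0, 0], [1, -0.003, 0.11, 0, 0], [1, 0, 0.17, 0, 0], [1, 0, 0.23, 0, 0], [1, 0, 0.28, 0, 0], [1, 0, 0.31, 0, 0], [1, 0, 0.335, 0, 0], [1, 0, 0.335, 0, 0]]
  ]
}}

```text
time: 8.7
position: [0.5196, 0.1344, 0.3995]
orientation: [0.988, 0.152, -0.0, -0.0]
wrist_force: [-0.2, -0.2, 0.2]
grip_width: 0.092
grasp_force: 0.0
```

```bash
python3 - <<'E'
from h import *
im,d,K,T=grab("wrist"); save(im,"w2"); P=cloud(d,K,T); s=ctrl.read_state(); print(s["position"],s["q"],s["time"])
I=im.astype(int); m=(I[...,0]>90)&(I[...,0]>2*I[...,1])
n,l,st,c=cv2.connectedComponentsWithStats(m.astype(np.uint8))
for i in range(1,n):
  if st[i,4]>150: print(st[i],c[i],np.nanmedian(P[l==i],0))
it,dt,Kt,Tt=grab("top"); save(it,"top2"); Pt=cloud(dt,Kt,Tt)
k=(Pt[...,2]>.03)&(Pt[...,2]<.06)&(abs(Pt[...,0]-.52)<.03)&(abs(Pt[...,1]+.203)<.03); print("lid knob",Pt[k].mean(0),Pt[k].max(0))
k=(Pt[...,2]<.03)&(abs(Pt[...,0]-.52)<.06)&(abs(Pt[...,1]+.203)<.06)&(it[...,0]>100); print("disc z",np.percentile(Pt[k][:,2],[5,50,95]))
E
```

```text
[0.51978034 0.1333876  0.39955244] [ 2.59613529e-02  6.30285165e-02  1.71078824e+00 -3.86980914e-04
  1.36798188e+00  1.29268823e+00] 8.75
[ 252  149   57   55 2021] [279.80653142 176.09104404] [0.54424679 0.13726414 0.08268505]
lid knob [ 0.51649867 -0.20075006  0.04589522] [ 0.52884916 -0.18910404  0.05176957]
disc z [0.01073374 0.01402288 0.01731115]
```

View pics/w2.png

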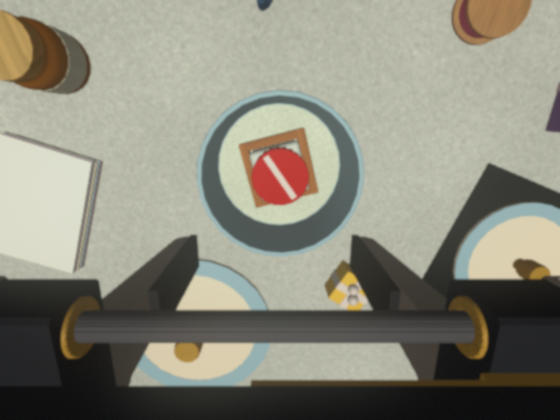

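The cap is seen at (280,176) with its stripe running from (265,155) to (296,198). The wooden frame is around it, tilted a little in the image, and the lid lies flat on the mat. Computing cap centre, stripe angle, frame angle and box centre.

```bash
python3 - <<'E'
from h import *
im,d,K,T=load("wrist"); P=cloud(d,K,T); I=im.astype(int)
m=((I[...,0]>90)&(I[...,0]>2*I[...,1])).astype(np.uint8)
cs,_=cv2.findContours(m,0,1);c=max(cs,key=cv2.contourArea); (u,v),r=cv2.minEnclosingCircle(c); h=cv2.convexHull(c)[:,0]
q=np.array([ray(a,b,K,T,.085) for a,b in h]); print("cap",circ(q),(u,v,r))
w=np.zeros_like(m); cv2.circle(w,(int(u),int(v)),int(r*.85),1,-1)
s=(w>0)&(I[...,1]>110); ys,xs=np.nonzero(s); q=np.array([ray(a,b,K,T,.085) for a,b in zip(xs,ys)])
e=np.linalg.svd(q[:,:2]-q[:,:2].mean(0))[2][0]; print("stripe",np.degrees(np.arctan2(e[1],e[0]))%180,q.mean(0),len(q))
f=((I[...,0]>I[...,2]*1.5)&(I[...,0]>60)).astype(np.uint8); f[:120]=0;f[215:]=0;f[:,:230]=0;f[:,330:]=0
cs,_=cv2.findContours(f,0,1);c=cv2.convexHull(max(cs,key=cv2.contourArea))[:,0]; q=np.array([ray(a,b,K,T,.024)[:2]*1000 for a,b in c],np.float32); print("frame",cv2.minAreaRect(q))
b=((P[...,2]>.08)&(P[...,2]<.1)).astype(np.uint8); b[265:]=0
cs,_=cv2.findContours(b,0,1);c=max(cs,key=lambda c:cv2.boundingRect(c)[2])[:,0]; q=np.array([ray(a,b_,K,T,.094) for a,b_ in c if b_<225]); print("box",circ(q))
t,dt,Kt,Tt=load("top"); 
save(cv2.resize(im[120:230,220:345],None,fx=5,fy=5,interpolation=2),"c2")
E
```

```text
cap (np.float64(0.5439140483220363), np.float64(0.13722158294896308), np.float64(0.027284857220426745)) (279.7769470214844, 176.3719482421875, 28.45538902282715)
stripe 52.299127240358914 [0.54457372 0.13833728 0.085     ] 379
frame ((541.5045166015625, 135.95643615722656), (81.47399139404297, 76.23846435546875), 31.853473663330078)
box (np.float64(0.544067719688559), np.float64(0.13763775347546403), np.float64(0.07818985643972548))
```

View pics/c2.png

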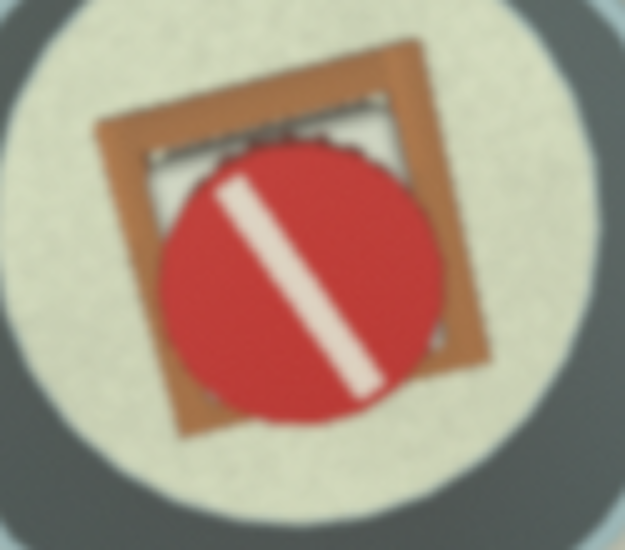

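Box x is at 31.9° and the stripe at 52.3°, which is 20.4° and within 15–35. The cap centre (0.544, 0.1375) agrees with the box centre. So 72° frees it, and I plan about 90°. Descending.

{"api": "move_arm", "payload": {
  "targets": [
    [[1, 0.024, 0.0035, -0.03, 0], [1, 0.024, 0.0035, -0.07, 0], [1, 0.024, 0.0035, -0.1, 0], [1, 0.024, 0.0035, -0.12, 0], [1, 0.024, 0.0035, -0.135, 0], [1, 0.024, 0.0035, -0.145, 0], [1, 0.024, 0.0035, -0.15, 0], [1, 0.024, 0.0035, -0.15, 0]]
  ]
}}

```text
time: 9.8
position: [0.544, 0.1366, 0.2499]
orientation: [0.989, 0.151, 0.0, 0.0]
wrist_force: [-0.3, 0.7, 0.8]
grip_width: 0.0921
grasp_force: 0.0
```

{"api": "move_arm", "payload": {
  "targets": [
    [[-1, 0, 0, 0, 0], [-1, 0, 0, 0, 0], [-1, 0, 0, 0, 0], [-1, 0, 0, 0, 0], [-1, 0, 0, 0, 0], [-1, 0, 0, 0, 0]]
  ],
  "squeeze": 12
}}

```text
time: 10.55
position: [0.544, 0.1364, 0.2499]
orientation: [0.989, 0.151, 0.0, 0.0]
wrist_force: [-0.6, -2.2, 1.3]
grip_width: 0.0567
grasp_force: 12.0
```

{"api": "move_arm", "payload": {
  "targets": [
    [[-1, 0, 0, 0, 0], [-1, 0, 0, 0, 0], [-1, 0, 0, 0.0003, 8], [-1, 0, 0, 0.0006, 16], [-1, 0, 0, 0.0008, 24], [-1, 0, 0, 0.0011, 32], [-1, 0, 0, 0.0011, 32], [-1, 0, 0, 0.0011, 32]]
  ],
  "squeeze": 45
}}

```text
time: 11.55
position: [0.5436, 0.1371, 0.2507]
orientation: [0.909, 0.416, -0.0, -0.001]
wrist_force: [-2.9, 1.4, 2.5]
grip_width: 0.0553
grasp_force: 45.0
```

```bash
python3 - <<'E'
from h import *
s=ctrl.read_state(); print(s["wrist_force"],s["torque"],s["q"],s["grip_width"],np.degrees(2*np.arctan2(s["orientation"][1],s["orientation"][0])))
E
```

```text
[-2.9138804   1.39345837  2.47122955] [0.37154046 0.46149388 0.05678006] [3.12082907e-02 2.92022063e-01 1.76476705e+00 1.30536601e-03
 1.08581335e+00 7.42302281e-01] 0.055286697133859065 49.22241460264309
```

{"api": "move_arm", "payload": {
  "targets": [
    [[-1, 0, 0, 0.0003, 8], [-1, 0, 0, 0.0005, 16], [-1, 0, 0, 0.0008, 24], [-1, 0, 0, 0.0011, 32], [-1, 0, 0, 0.0013, 40], [-1, 0, 0, 0.0014, 48], [-1, 0, 0, 0.0015, 56], [-1, 0, 0, 0.0015, 60]]
  ]
}}

```text
time: 12.55
position: [0.5445, 0.1368, 0.2533]
orientation: [0.578, 0.816, 0.001, 0.001]
wrist_force: [-1.9, 1.2, 5.1]
grip_width: 0.0558
grasp_force: 45.0
```

```bash
python3 - <<'E'
from h import *
s=ctrl.read_state(); print(s["wrist_force"],s["torque"],s["q"],s["grip_width"],np.degrees(2*np.arctan2(s["orientation"][1],s["orientation"][0])))
im,d,K,T=grab("scene"); save(cv2.resize(im[170:270,270:390],None,fx=5,fy=5,interpolation=2),"s3")
E
```

```text
[-1.85681032  1.15942185  5.10183959] [ 0.13871296  0.09234338 -0.10061402] [ 3.07885581e-02  2.89196200e-01  1.76244932e+00  5.68842777e-04
  1.08743134e+00 -3.07991532e-01] 0.05584356294685946 109.39555801784554
```

View pics/s3.png

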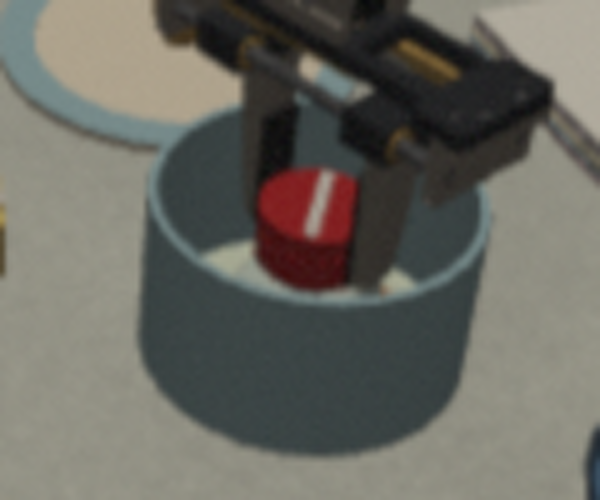

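The stripe has turned and now runs from crop (325,172) to (315,235). Working out its world angle.

```bash
python3 - <<'E'
from h import *
im,d,K,T=load("scene")
a,b=[ray(u/5+270,v/5+170,K,T,.0875) for u,v in((325,172),(314,236))]; e=b-a; print(a,b,np.degrees(np.arctan2(e[1],e[0]))%180)
E
```

```text
[0.52547664 0.15185573 0.0875    ] [0.56775752 0.12519434 0.0875    ] 147.76537602924822
```

The stripe is at 147.8°, or 116° from the jar's x axis. The lugs are free and the cap did not slip. Raising the cap straight up slowly, watching the force for a caught jar.

{"api": "move_arm", "payload": {
  "targets": [
    [[-1, 0, 0, 0.002, 0], [-1, 0, 0, 0.004, 0], [-1, 0, 0, 0.007, 0], [-1, 0, 0, 0.01, 0], [-1, 0, 0, 0.01, 0], [-1, 0, 0, 0.01, 0]]
  ]
}}

```text
time: 13.35
position: [0.5438, 0.1366, 0.2623]
orientation: [0.578, 0.816, -0.0, -0.0]
wrist_force: [0.8, -1.0, -1.2]
grip_width: 0.0555
grasp_force: 45.0
```

Only about 1 N hangs on the tool, so the jar stayed seated. Lifting the rest.

{"api": "move_arm", "payload": {
  "targets": [
    [[-1, 0, 0, 0.005, 0], [-1, 0, 0, 0.01, 0], [-1, 0, 0, 0.016, 0], [-1, 0, 0, 0.021, 0], [-1, 0, 0, 0.0245, 0], [-1, 0, 0, 0.0245, 0], [-1, 0, 0, 0.0245, 0], [-1, 0, 0, 0.0245, 0]]
  ]
}}

```text
time: 14.35
position: [0.5438, 0.1366, 0.2865]
orientation: [0.578, 0.816, -0.0, -0.0]
wrist_force: [0.5, 0.6, -0.9]
grip_width: 0.0562
grasp_force: 45.0
```

```bash
python3 - <<'E'
from h import *
im,d,K,T=grab("scene"); s=ctrl.read_state(); print(s["position"],s["wrist_force"]); save(cv2.resize(im[140:330,100:440],None,fx=2.3,fy=2.3,interpolation=2),"s4")
P=cloud(d,K,T); I=im.astype(int); m=(I[...,0]>70)&(I[...,0]>2.5*I[...,1])&(abs(P[...,0]-.544)<.04)&(abs(P[...,1]-.137)<.04); print("red z",np.nanpercentile(P[m][:,2],[2,10,50,98]),m.sum())
E
```

```text
[0.54377862 0.136615   0.28656653] [0.58029119 0.30656146 0.70118569]
red z [0.10772074 0.11904012 0.12044409 0.13041171] 198
```

View pics/s4.png

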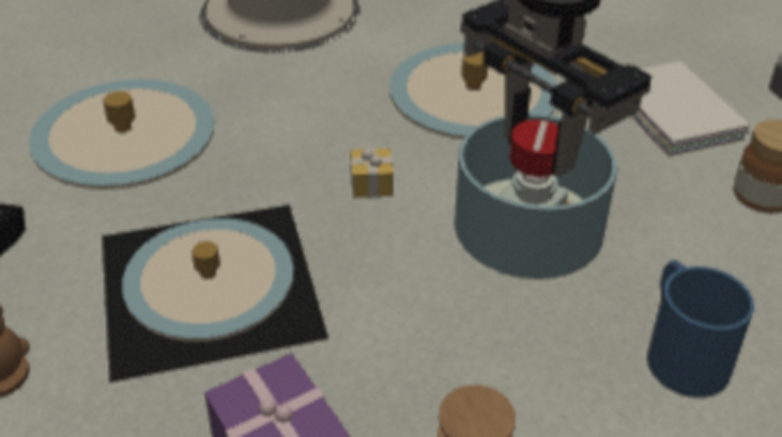

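The cap is held level at crop (538,147) with its top at about z 0.121, so its lower edge is about 2 cm above the jar's rim. The jar is still seated in its holder, and the lid is flat in the middle of the mat at crop (208,278).

```bash
python3 -c "
from station import job; print(job.hand_in())"
```

```text
the job is handed in; nothing more can be done
None
```

I handed the job in at about 14.4 s: the lid is flat and released in the middle of the mat, and the unscrewed cap is gripped level about 2 cm above the mouth of the jar, which is still seated.

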